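# Clamp a contactor in the soft-jawed vise and hold it pulled in

## Robot

A 6-joint arm with a two-finger parallel gripper is mounted at the origin on the work surface. World frame = base frame: x ahead of the robot, y to its left, z up, the work surface at z = 0. Lengths are in mm, angles in rad, forces in N, time in s.
With the tool pointing down it reaches from about 350 to 875 mm from the base axis. Payload 4.2 kg.
Tool frame: the origin (TCP) lies midway between the tips of the shut fingers; the grasp point (between the pads) lies 19 mm behind it; z points along the fingers, y is the line along which they close (so a half turn about z gives the same grasp; the last joint's range is limited). The gripper opens to 85 mm and grips with 20 to 120 N. Pads are 22 mm wide; open, the fingers measure 114 mm over their backs; the gripper's body (76 mm by 85 mm) begins 54 mm behind the grasp point. The pads swing forward as they close: fully open they stand 13 mm farther back than shut.
Start: joints at [-0.911, 0.385, 0.008, 0, -1.194, -0.259], TCP at [243.86, -575.44, 231.312] pointing down, gripper open.
Joint ranges: [-3.14, 3.14], [-1.21, 2.06], [-1.07, 1.41], [-3.16, 2.05], [-2.99, -0.16], [-3.1, 3.1]. Speed limits (rad/s): [2.79, 2.79, 3.14, 3.14, 3.14, 3.14].

## Interface

Orientations are given as a unit quaternion [x, y, z, w].
In Python, from bench import arm, eyes, nets gives the robot as it stands.
- The arm moves only by the tool apply_moves, never from a script. Its arguments are lists of equal length, an entry for each row: "delta_rot": the turn, a rotation vector about the tool's x, y, z as a fraction of full scale, a list of three; "xyz": the shift along the tool's x, y, z as a fraction of full scale, a list of three; "hand": the gripper command: -1 is fully open, 1 is shut, values between are in proportion. In form: {"delta_rot": [[ax, ay, az], ...], "xyz": [[dx, dy, dz], ...], "hand": [hand, ...]}. A call has 1 to 20 rows; each row shifts and turns the commanded pose from where the row before left it, along the tool's axes as they then stand; what a row does not reach is not made up. Full scale, the value 1, is 0.025 m for a shift and 6 degrees for a turn. A row lasts 1/12 s, in which the tool goes at most 41.7 mm and 7.16 degrees, less where a joint would pass 70% of its speed; a pose out of reach is approached as far as the arm can. A call with a number of a shift or a turn outside -1 to 1 is refused whole. A call with a gripper value outside its range is refused whole. The fingers move at their own pace and stop on an object; the grip force is fixed at half the most. Time passes only in rows, so rows that do not move let the fingers close. It gives the time, the measured TCP pose, the force, the opening and the grip force at its end, in the units of the state.
- arm.read_state(): the state, without advancing time (a new reading comes with each control period).
- eyes.get_image(name): name is "scene" or "top" or "wrist"; returns a dict with "frame" (480x640x3 uint8, red, green, blue), "range_z" (480x640 float32, mm along the optical axis (not along the pixel's ray), 0 where there is no reading), "camera_matrix" (3x3 intrinsics, pixels), "R" (3x3) and "t" (3): a world point X has camera coordinates R X + t; the wrist camera has in their place "hand_eye" (4x4, takes a point from camera to tool coordinates, whose origin is the TCP and whose axes are the flange's). Camera axes: x right, y down, z forward; pixel columns grow to the right and rows downward; lengths in mm; the calibration is good to about 2 mm. A picture is of the moment at which its call begins: read the wrist's pose just before it.
- arm.job_done(): hands the job in; it is judged then, once.
Trained networks look in a picture, given as the dict that the camera call returned (one of the last four; its "shot" number tells which), for a name from the list of things; names that differ only in an ending like _2 or _b are one class to them, and where a whole thing is asked for, a point or a joint stands for the part that bears it (a point fixed in the world has none). Each returns a list of dicts, best first, with "score" (0 to 1); they miss things now and then, are a little off and sometimes report something else, mostly with a low value. They report only what shows in the picture. A call takes as long as a camera call.
- nets.look_for(name, picture): "bbox" ([left, top, right, bottom] in pixels, round what is visible of it).
- nets.masks_of(name, picture): "region" (480x640 bool, what is visible of it) and "bbox" ([left, top, right, bottom] in pixels, round what is visible of it).
The state is a dict: "clock": time; "joints": joint angles; "joint_vel": joint speeds; "joint_efforts": joint torques, N m; "position": TCP position; "ee_rot": TCP orientation; "contact_force": force on the tool from outside, world axes, zero at the start; "wrist_torque": the same for the moment, N m; "gripper_width": finger opening in mm; "grasp_force": force on a finger pad.
Only numpy, scipy, OpenCV 4.12 (cv2) and the standard library are available. Lean on these libraries where they do the work, as an engineer would, in place of code of your own. Each camera call takes 0.05 s, during which the arm holds its last target. There are 200 camera calls.

## Task

Wind the vise's crank clockwise until the soft jaws grip the contactor firmly: about a third of a turn past the point where both jaws touch it, and not so tight that its housing is crushed. Then press the grey plunger in the middle of the contactor's front all the way in, without leaning hard on it, and keep it there so that its contacts can be measured: finish while still holding it in. Leave the other things on the bench where they are.

Things in the scene. Friction and masses are not known exactly. Their poses are not given: they have to be found in the camera images.
- vise: grey-painted drill vise bolted on a hardwood block 130 x 212 x 40 mm; fixed. Origin: centre of the block's underside, on the bench. y axis: along the screw, crank at the -y end, fixed jaw at the +y end; z up. Jaws 90 mm wide (x), from the bed (62 mm above the bench) up to 102 mm. Fixed jaw's rubber face at y +46 mm. Screw axis x 0, 82 mm above the bench; its bracket ends at y -104 mm, 100 mm high
- jaw: the vise's moving jaw, rubber-faced; slides along the vise's +y, towards the fixed jaw, as the crank's value grows: 6 mm per full turn (0.955 mm/rad). Origin: middle of its unsqueezed rubber face at the level of the bed; clear opening between the jaws = 46 mm minus its y in the vise's frame (51 mm when the crank reads 0). The rubber face yields by 1 mm per 60 N. The screw locks itself
- crank (a joint): crank's turn, rad, about the vise's +y; grows clockwise seen from the crank's end (looking along +y), which closes the jaw. 0: arm straight up. Starts between -2.6 and 1. Both jaws touch the contactor at about 6.3; from there the grip grows some 50 N per rad. Firm: over 30 N; crushed: over 250 N. Takes 4 to 5 N at the handle to turn, up to 8 N as it tightens; stays where left
- handle (a point): grasp point of the crank's handle, a black sleeve, diameter 18, length 58 mm, parallel to the screw, spinning freely on its pin. On the sleeve's axis, 20 mm from the free end, 38 mm from the crank arm. Circles the screw axis at radius 45 mm; in the vise's frame it is at x = 45 sin(crank), y = -155, z = 82 + 45 cos(crank) mm
- contactor: black three-pole contactor standing loose between the jaws on its back, front up: 76 (x) x 45 (y, across the jaws) x 82 mm (z) without plunger, 0.34 kg; axes as the vise's within 0.03 rad. The lower 50 mm have the full size, with brass terminal screws on the steps at both ends; the upper 32 mm are 46 mm long. Origin: centre of its underside, on the vise's bed
- plunger (a joint): travel in m of the contactor's plunger (contact carrier): 0 out, 0.007 fully in against its stop. Spring: 5 N to start it moving, 12 N at the stop; springs back when let go
- plunger_top (a point): middle of the plunger's top face: a grey block 14 mm (contactor's x) x 22 mm (y) in the middle of the contactor's front, standing 10 mm proud of the front when out and 3 mm when fully in. 154 mm above the bench when out
- spare_contactor: bystander: a second, identical contactor standing on the bench, 76 x 45 x 92 mm, origin at the centre of its underside
- breaker: bystander: white three-pole circuit breaker, 80 x 54 x 76 mm, on the bench, origin at the centre of its underside
- carton: bystander: green and white carton, 90 x 50 x 85 mm, on the bench, origin at the centre of its underside
- meter: bystander: grey multimeter lying on the bench, 85 x 170 x 44 mm, origin at the centre of its underside

How it is judged (in metres and radians):
On the way:
1. the soft jaws grip the contactor firmly, the plunger still out, the robot off the contactor (contact force between jaw and contactor above 30 N and value of joint plunger below 0.002 m and contact force between each of the arm, the fingers and contactor below 1 N), for 0.3 s.
At the end, for the whole second after the job is handed in: The jaw grips the contactor with more than 30 N, the contactor stands upright (within 0.06 rad) on the vise's bed (within 4 mm), and the robot is still holding the plunger at 5.5 mm or more of its 7 mm travel with more than 5 N (contact force between jaw and contactor above 30 N and value of joint plunger above 0.0055 m and contact force between any of the fingers, the arm and contactor above 5 N and angle between contactor's own z axis and vertical below 0.06 rad and z of contactor in the frame of vise below 0.066 m); the arm keeps its last pose, push and grip.
It fails at once if the contactor is crushed in the vise (more than 250 N) (contact force between jaw and contactor above 250 N).
It fails at once if the robot leans on the contactor with more than 60 N (contact force between any of the fingers, the arm and contactor above 60 N).
It fails at once if a bystander is moved by more than 20 mm (distance of any of spare_contactor, breaker, carton, meter from where it was at the start of the episode above 0.02 m).
It also fails if it takes over 51 s, if anything falls off the work surface, if the arm or the gripper's body presses on something with over 40 N, if the wrist force passes 120 N, or if a joint passes its speed limit or range.

## Working session

There is one attempt and no reset: what is moved stays moved. The work goes in short steps, Python scripts to look and compute and a tool call to move; the robot and the scene stay as the last step left them, time stands still between calls to the robot, and variables do not carry over. Pictures are saved under pics/ and viewed, at most 10 in all, crops included, and the job is handed in when it is done.

Besides the shell and the picture viewer there is one more tool, called after "Call:" in YAML: its name, and indented under it one key for each argument. apply_moves: Moves the arm, as the interface text tells. Its arguments: {"type":"object","properties":{"delta_rot":{"type":"array"},"xyz":{"type":"array"},"hand":{"type":"array"}},"required":["delta_rot","xyz","hand"]}

```bash
mkdir -p pics; cat > h.py <<'E'
import numpy as np,cv2
from scipy.spatial.transform import Rotation as Rn
from bench import arm,eyes,nets
def pts(p,mask):
    v,u=np.nonzero(mask&(p["range_z"]>0)); z=p["range_z"][v,u]
    K=p["camera_matrix"]; c=np.stack([(u-K[0,2])/K[0,0]*z,(v-K[1,2])/K[1,1]*z,z],1)
    if "hand_eye" in p:
        s=arm.read_state(); H=p["hand_eye"]; c=c@H[:3,:3].T+H[:3,3]
        return c@Rn.from_quat(s["ee_rot"]).as_matrix().T+s["position"]
    return (c-p["t"])@p["R"]
def save(p,n): cv2.imwrite("pics/"+n+".png",p["frame"][:,:,::-1])
E
cat > a.py <<'E'
from h import *
print(arm.read_state())
for n in ["scene","top"]:
    p=eyes.get_image(n); save(p,n)
    for o in ["vise","jaw","crank","contactor","plunger","meter","breaker","carton","spare_contactor"]:
        for m in nets.masks_of(o,p)[:2]:
            P=pts(p,m["region"])
            if len(P): print(n,o,round(m["score"],2),m["bbox"],len(P),np.median(P,0).round(),np.percentile(P,2,0).round(),np.percentile(P,98,0).round())
E
python3 a.py; python3 -c "
import cv2,numpy as np
a=cv2.imread('pics/scene.png');b=cv2.imread('pics/top.png');cv2.imwrite('pics/s.png',a)"
```

```text
{'clock': 0.0, 'joints': array([-9.11414712e-01,  3.85562125e-01,  6.66378177e-03, -4.56653855e-04,
       -1.19398700e+00, -2.58601776e-01]), 'joint_vel': array([ 0.00080603, -0.00067194, -0.00021668, -0.00104016, -0.0018125 ,
        0.00011864]), 'joint_efforts': array([-8.37448988e-05, -3.92289770e+01,  1.88403511e+01,  4.18616742e+00,
       -4.67674530e-03,  1.97548951e-05]), 'position': array([ 243.63098467, -574.95310496,  230.23934589]), 'ee_rot': array([-1.98968798e-01,  9.80005246e-01,  1.03042586e-03, -2.72508721e-04]), 'contact_force': array([ 0.38223153,  0.44628452, -0.27761017]), 'wrist_torque': array([ 0.02790333, -0.03795479, -0.03357702]), 'grasp_force': 0.0, 'gripper_width': 85.95065185498578}
scene vise 0.6 [276.1, 186.6, 359.9, 281.7] 3982 [612.   1.  61.] [ 525. -104.   -1.] [658. 141. 122.]
scene jaw 0.78 [296.5, 216.0, 331.0, 243.4] 874 [593.  14.  96.] [546. -17.  65.] [629.  45. 103.]
scene crank 0.65 [296.7, 247.6, 315.8, 278.2] 347 [634. -78. 119.] [ 594. -122.   74.] [649. -55. 126.]
scene contactor 0.62 [302.7, 188.0, 343.1, 227.3] 843 [583.  53. 121.] 
[... 877 characters left out ...]
70.8, 232.1, 297.0, 271.6] 841 [563.  63. 143.] [532.  40.  81.] [607.  85. 156.]
top plunger 0.62 [278.3, 245.6, 288.4, 251.4] 71 [571.  64. 155.] [564.  54. 149.] [577.  74. 159.]
top meter 0.86 [445.7, 242.3, 532.5, 286.8] 3124 [ 545. -376.   38.] [ 503. -460.   15.] [ 589. -297.   46.]
top meter 0.73 [130.2, 242.1, 171.2, 286.5] 1099 [551. 353.  56.] [515. 330.   0.] [596. 396.  93.]
top carton 0.83 [312.1, 136.3, 348.2, 189.3] 1249 [765. -31.  85.] [726. -63.   6.] [816.   2.  90.]
top carton 0.39 [277.0, 242.8, 286.3, 250.1] 68 [570.  66. 155.] [564.  56. 149.] [577.  74. 159.]
top spare_contactor 0.69 [130.7, 241.0, 171.4, 285.5] 1076 [551. 352.  56.] [514. 329.   1.] [595. 385.  93.]
```

View pics/scene.png

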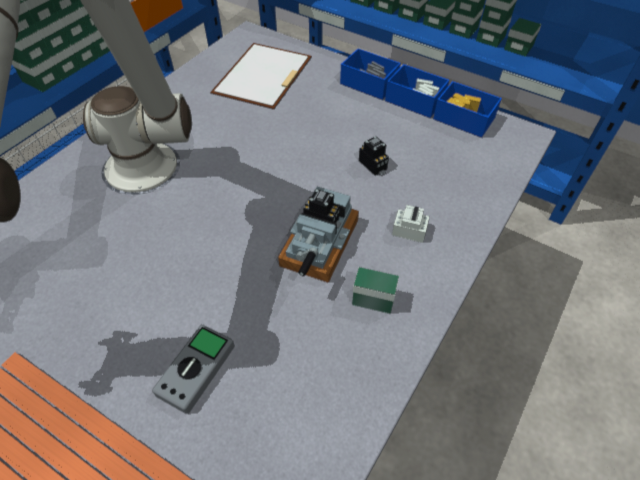

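View pics/top.png

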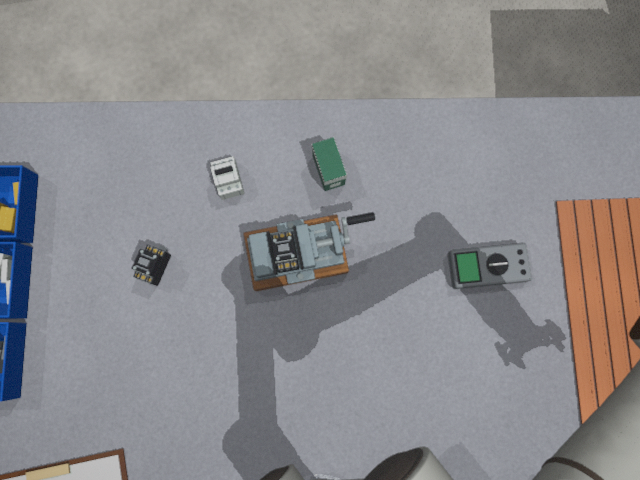

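The pictures show the vise at top-image (243–375, 211–290), yawed by about 8°, with its crank handle at (348–375, 212–223) toward −y. The contactor sits in the jaws with its plunger at (283, 248). The carton at (328, 163) is well clear of the handle. Next I'll measure the vise yaw and the sleeve.

```bash
cat > b.py <<'E'
from h import *
import sys
p=eyes.get_image("top")
m=nets.masks_of("vise",p)[0]["region"]|nets.masks_of("crank",p)[0]["region"]|nets.masks_of("jaw",p)[0]["region"]
f=p["frame"].astype(int); full=np.zeros((480,640),bool); full[200:300,235:380]=1
P=pts(p,full); v,u=np.nonzero(full&(p["range_z"]>0)); C=f[v,u]
B=P[(P[:,2]>34)&(P[:,2]<46)]; print("block rect",cv2.minAreaRect(B[:,:2].astype(np.float32)))
B=P[(P[:,2]>30)&(P[:,2]<140)&(P[:,1]>-95)]; r=cv2.minAreaRect(B[:,:2].astype(np.float32)); print("all rect",r)
J=P[(P[:,2]>96)&(P[:,2]<106)&(P[:,1]>80)]; print("fixed jaw",cv2.minAreaRect(J[:,:2].astype(np.float32)))
S=P[(C.max(1)<60)&(P[:,2]>60)&(P[:,1]<-60)]; print("sleeve",len(S),S.mean(0),S.min(0),S.max(0))
d=np.linalg.svd(S-S.mean(0),full_matrices=False)[2][0]; print(d,np.degrees(np.arctan2(d[1],d[0])))
E
python3 b.py
```

```text
block rect ((578.3851928710938, 44.577125549316406), (132.1679229736328, 212.10675048828125), 10.822250366210938)
all rect ((583.1800537109375, 24.084373474121094), (134.46629333496094, 254.16165161132812), 10.685667991638184)
fixed jaw ((566.4310913085938, 111.51936340332031), (89.85655975341797, 44.01142501831055), 10.854754447937012)
sleeve 141 [633.66936446 -91.98243199 123.75717186] [ 621.50827117 -121.5570639   115.63012663] [645.45371803 -65.5707201  130.60928752]
[-0.18866039  0.98188993  0.01730401] 100.8762649837936
```

Call:
apply_moves:
  delta_rot:
    - [0, 0, -1]
    - [0, 0, -1]
    - [0, 0, -1]
    - [0, 0, -1]
    - [0, 0, -1]
    - [0, 0, -1]
    - [0, 0, -1]
    - [0, 0, -1]
    - [0, 0, -1]
    - [0, 0, -1]
    - [0, 0, -1]
    - [0, 0, -1]
    - [0, 0, -1]
    - [0, -1, 0]
    - [0, -1, 0]
    - [0, -1, 0]
    - [0, -1, 0]
    - [0, -1, 0]
    - [0, 0, 0]
  xyz:
    - [0, 0, 0]
    - [0, 0, 0]
    - [0, 0, 0]
    - [0, 0, 0]
    - [0, 0, 0]
    - [0, 0, 0]
    - [0, 0, 0]
    - [0, 0, 0]
    - [0, 0, 0]
    - [0, 0, 0]
    - [0, 0, 0]
    - [0, 0, 0]
    - [0, 0, 0]
    - [0, 0, 0]
    - [0, 0, 0]
    - [0, 0, 0]
    - [0, 0, 0]
    - [0, 0, 0]
    - [0, 0, 0]
  hand: [-1, -1, -1, -1, -1, -1, -1, -1, -1, -1, -1, -1, -1, -1, -1, -1, -1, -1, -1]

```text
clock: 2.78
position: [243.9, -576.8, 225.6]
ee_rot: [0.743, -0.615, -0.204, -0.167]
contact_force: [-0.9, 0.9, -3.5]
gripper_width: 85.2
grasp_force: 0.0
```

```bash
cat >> h.py <<'E'
a=np.radians(10.8); V0=np.array([578.4,44.6,0]); XV=np.array([np.cos(a),np.sin(a),0]); YV=np.array([-np.sin(a),np.cos(a),0]); ZV=np.array([0,0,1.])
def w(x,y,z): return V0+x*XV+y*YV+z*ZV
def tov(P): d=np.asarray(P)-V0; return np.array([d@XV,d@YV,d[2]])
def R0(t): # tool tilt t rad
    ty=-XV; tz=-np.cos(t)*ZV+np.sin(t)*YV; return np.stack([np.cross(ty,tz),ty,tz],1)
def need(target,tilt,grasp=19):
    s=arm.read_state(); R=Rn.from_quat(s["ee_rot"]).as_matrix(); T=R0(tilt)
    rv=Rn.from_matrix(R.T@T).as_rotvec(degrees=True)/6
    tcp=target+grasp*T[:,2]; d=R.T@(tcp-s["position"])/25
    print("clock",s["clock"],"pos",s["position"].round(1),"vise",tov(s["position"]).round(1),"rot units",rv.round(2),"shift units",d.round(2), "j",s["joints"].round(2),"F",s["contact_force"].round(1))
E
python3 -c "
from h import *
need(w(28.7,-155,116.7+80),np.radians(30))"
```

```text
clock 2.7833 pos [ 243.9 -576.8  225.6] vise [-445.  -547.8  225.6] rot units [ 0.02  0.09 -0.  ] shift units [-12.93 -18.96   9.71] j [-1.01  0.68  0.46 -0.19 -1.86  1.19] F [-0.9  0.9 -3.5]
```

Call:
apply_moves:
  delta_rot:
    - [0, 0, 0]
    - [0, 0, 0]
    - [0, 0, 0]
    - [0, 0, 0]
    - [0, 0, 0]
    - [0, 0, 0]
    - [0, 0, 0]
    - [0, 0, 0]
    - [0, 0, 0]
    - [0, 0, 0]
    - [0, 0, 0]
    - [0, 0, 0]
    - [0, 0, 0]
    - [0, 0, 0]
    - [0, 0, 0]
    - [0, 0, 0]
    - [0, 0, 0]
    - [0, 0, 0]
    - [0, 0, 0]
    - [0, 0, 0]
  xyz:
    - [-0.68, -1, 0.51]
    - [-0.68, -1, 0.51]
    - [-0.68, -1, 0.51]
    - [-0.68, -1, 0.51]
    - [-0.68, -1, 0.51]
    - [-0.68, -1, 0.51]
    - [-0.68, -1, 0.51]
    - [-0.68, -1, 0.51]
    - [-0.68, -1, 0.51]
    - [-0.68, -1, 0.51]
    - [-0.68, -1, 0.51]
    - [-0.68, -1, 0.51]
    - [-0.68, -1, 0.51]
    - [-0.68, -1, 0.51]
    - [-0.68, -1, 0.51]
    - [-0.68, -1, 0.51]
    - [-0.68, -1, 0.51]
    - [-0.68, -1, 0.51]
    - [-0.68, -1, 0.51]
    - [0, 0, 0]
  hand: [-1, -1, -1, -1, -1, -1, -1, -1, -1, -1, -1, -1, -1, -1, -1, -1, -1, -1, -1, -1]

```text
clock: 4.45
position: [636.0, -86.4, 182.7]
ee_rot: [0.747, -0.613, -0.199, -0.165]
contact_force: [-1.0, 0.1, 0.0]
gripper_width: 85.5
grasp_force: 0.0
```

```bash
python3 -c "
from h import *
need(w(28.7,-155,116.7),np.radians(30))
p=eyes.get_image('wrist'); save(p,'w1')
for o in ['crank','handle']:
  for m in nets.masks_of(o,p)[:1]:
    P=pts(p,m['region']); Q=np.array([tov(q) for q in P]); print(o,m['score'],m['bbox'])
    S=Q[Q[:,1]<-120]; 
    if len(S): print(len(S),np.median(S,0).round(1),np.percentile(S,2,0).round(1),np.percentile(S,98,0).round(1))
"
```

```text
clock 4.45 pos [636.  -86.4 182.7] vise [  32.1 -139.4  182.7] rot units [0.01 0.   0.07] shift units [1.86 0.15 2.73] j [-0.14  0.58  0.28 -0.5  -1.48  0.43] F [-1.   0.1  0. ]
crank 0.73 [312.2, 154.2, 384.1, 258.5]
2537 [  27.7 -159.5  123.8] [  19.2 -179.4  113.2] [  35.8 -122.7  126. ]
handle 0.78 [313.3, 155.6, 384.2, 256.5]
2588 [  26.8 -159.8  123.9] [  18.2 -180.3  108.9] [  35.2 -121.1  126.2]
```

View pics/w1.png

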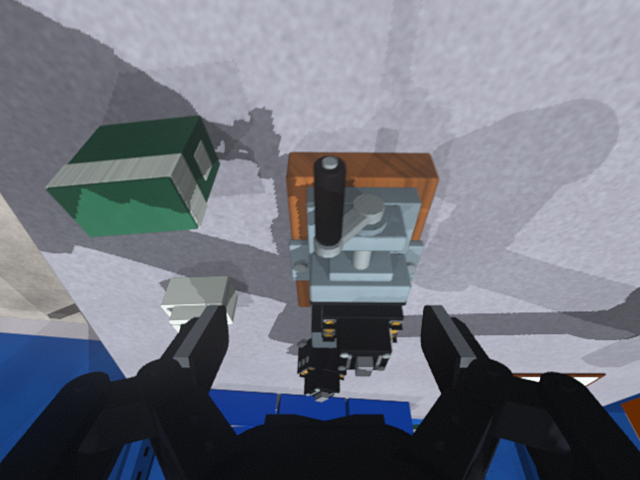

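The wrist view shows the sleeve at (313–345, 155–250), the crank arm running to its hub at (370, 208), and the carton clear to the left. The sleeve axis is at vise x ≈ 27.5 mm, z ≈ 117 mm, so the crank reads about 0.65. I'll approach and close on it.

Call:
apply_moves:
  delta_rot:
    - [0, 0, 0.07]
    - [0, 0, 0]
    - [0, 0, 0]
    - [0, 0, 0]
    - [0, 0, 0]
    - [0, 0, 0]
    - [0, 0, 0]
    - [0, 0, 0]
    - [0, 0, 0]
    - [0, 0, 0]
    - [0, 0, 0]
    - [0, 0, 0]
    - [0, 0, 0]
    - [0, 0, 0]
    - [0, 0, 0]
    - [0, 0, 0]
  xyz:
    - [0.95, 0.1, 0]
    - [0.95, 0.1, 0]
    - [0, 0, 0.9]
    - [0, 0, 0.9]
    - [0, 0, 0.9]
    - [0, 0, 0]
    - [0, 0, 0]
    - [0, 0, 0]
    - [0, 0, 0]
    - [0, 0, 0]
    - [0, 0, 0]
    - [0, 0, 0]
    - [0, 0, 0]
    - [0, 0, 0]
    - [0, 0, 0]
    - [0, 0, 0]
  hand: [-1, -1, -1, -1, -1, -1, 1, 1, 1, 1, 1, 1, 1, 1, 1, 1]

```text
clock: 5.93
position: [633.8, -100.5, 102.6]
ee_rot: [0.743, -0.618, -0.196, -0.166]
contact_force: [5.6, -0.0, 1.9]
gripper_width: 16.1
grasp_force: 58.4
```

```bash
cat > circ.py <<'E'
from h import *
import sys
# usage: from to step
t0,t1,st=map(float,sys.argv[1:4]); R=R0(np.radians(30))
s=arm.read_state(); g=tov(s["position"]-19*Rn.from_quat(s["ee_rot"]).as_matrix()[:,2])
print("grasp vise",g.round(1),"angle",np.arctan2(g[0],g[2]-82).round(3),"r",np.hypot(g[0],g[2]-82).round(1),"clock",s["clock"],"F",s["contact_force"].round(1),"w",s["gripper_width"].round(1))
th=np.linspace(t0,t1,int(round((t1-t0)/st))+1); r=45
q=np.array([w(r*np.sin(t),-155,82+r*np.cos(t)) for t in th])
q=np.diff(q,axis=0)@R/25
print([x.round(2).tolist() for x in q])
E
python3 circ.py 0.65 6.933 0.31416
```

```text
Traceback (most recent call last):
  File "circ.py", line 6, in <module>
    print("grasp vise",g.round(1),"angle",np.arctan2(g[0],g[2]-82).round(3),"r",np.hypot(g[0],g[2]-82).round(1),"clock",s["clock"],"F",s["contact_force"].round(1),"w",s["gripper_width"].round(1))
                                                                                                                                                                       ^^^^^^^^^^^^^^^^^^^^^^^^
AttributeError: 'float' object has no attribute 'round'
```

```bash
sed -i 's/s\["gripper_width"\].round(1)/s["gripper_width"]/' circ.py; python3 circ.py 0.65 6.933 0.31416
```

```text
grasp vise [  27.1 -162.4  119.1] angle 0.631 r 45.9 clock 5.9333 F [ 5.6 -0.   1.9] w 16.1101934971807
[[0.2, -0.39, 0.35], [0.25, -0.24, 0.44], [0.28, -0.08, 0.48], [0.28, 0.1, 0.48], [0.25, 0.27, 0.43], [0.19, 0.41, 0.34], [0.12, 0.51, 0.21], [0.04, 0.56, 0.07], [-0.05, 0.55, -0.09], [-0.13, 0.5, -0.23], [-0.2, 0.39, -0.35], [-0.25, 0.24, -0.44], [-0.28, 0.08, -0.48], [-0.28, -0.1, -0.48], [-0.25, -0.27, -0.43], [-0.19, -0.41, -0.34], [-0.12, -0.51, -0.21], [-0.04, -0.56, -0.07], [0.05, -0.55, 0.09], [0.13, -0.5, 0.23]]
```

Call:
apply_moves:
  delta_rot:
    - [0, 0, 0]
    - [0, 0, 0]
    - [0, 0, 0]
    - [0, 0, 0]
    - [0, 0, 0]
    - [0, 0, 0]
  xyz:
    - [0.2, -0.39, 0.35]
    - [0.25, -0.24, 0.44]
    - [0.28, -0.08, 0.48]
    - [0.28, 0.1, 0.48]
    - [0.25, 0.27, 0.43]
    - [0, 0, 0]
  hand: [1, 1, 1, 1, 1, 1]

```text
clock: 6.43
position: [639.6, -99.4, 35.8]
ee_rot: [0.742, -0.618, -0.198, -0.164]
contact_force: [3.8, -1.4, -6.9]
gripper_width: 16.0
grasp_force: 58.5
```

```bash
python3 circ.py 2.22 6.932 0.31416
```

```text
grasp vise [  33.1 -162.4   52.3] angle 2.302 r 44.5 clock 6.4333 F [ 3.8 -1.4 -6.9] w 16.027630165048667
[[0.19, 0.41, 0.34], [0.12, 0.51, 0.21], [0.04, 0.56, 0.07], [-0.05, 0.55, -0.09], [-0.13, 0.5, -0.23], [-0.2, 0.39, -0.35], [-0.25, 0.25, -0.44], [-0.28, 0.08, -0.48], [-0.28, -0.1, -0.48], [-0.25, -0.27, -0.43], [-0.19, -0.41, -0.34], [-0.12, -0.51, -0.21], [-0.04, -0.56, -0.07], [0.05, -0.55, 0.09], [0.13, -0.5, 0.23]]
```

Call:
apply_moves:
  delta_rot:
    - [0, 0, 0]
    - [0, 0, 0]
    - [0, 0, 0]
    - [0, 0, 0]
    - [0, 0, 0]
    - [0, 0, 0]
    - [0, 0, 0]
    - [0, 0, 0]
    - [0, 0, 0]
    - [0, 0, 0]
    - [0, 0, 0]
  xyz:
    - [0.19, 0.41, 0.34]
    - [0.12, 0.51, 0.21]
    - [0.04, 0.56, 0.07]
    - [-0.05, 0.55, -0.09]
    - [-0.13, 0.5, -0.23]
    - [-0.2, 0.39, -0.35]
    - [-0.25, 0.25, -0.44]
    - [-0.28, 0.08, -0.48]
    - [-0.28, -0.1, -0.48]
    - [-0.25, -0.27, -0.43]
    - [0, 0, 0]
  hand: [1, 1, 1, 1, 1, 1, 1, 1, 1, 1, 1]

```text
clock: 7.35
position: [572.9, -112.0, 94.4]
ee_rot: [0.744, -0.618, -0.195, -0.166]
contact_force: [7.4, -0.7, -1.3]
gripper_width: 15.9
grasp_force: 59.6
```

```bash
python3 circ.py 5.36 8.5 0.31416
```

```text
grasp vise [ -34.9 -162.2  110.9] angle -0.879 r 45.3 clock 7.35 F [ 7.4 -0.7 -1.3] w 15.92116922117895
[[-0.2, -0.41, -0.34], [-0.12, -0.51, -0.21], [-0.04, -0.56, -0.07], [0.05, -0.55, 0.09], [0.13, -0.5, 0.23], [0.2, -0.39, 0.35], [0.25, -0.25, 0.44], [0.28, -0.08, 0.48], [0.28, 0.1, 0.48], [0.25, 0.26, 0.43]]
```

Call:
apply_moves:
  delta_rot:
    - [0, 0, 0]
    - [0, 0, 0]
    - [0, 0, 0]
    - [0, 0, 0]
    - [0, 0, 0]
    - [0, 0, 0]
    - [0, 0, 0]
    - [0, 0, 0]
    - [0, 0, 0]
    - [0, 0, 0]
    - [0, 0, 0]
  xyz:
    - [-0.2, -0.41, -0.34]
    - [-0.12, -0.51, -0.21]
    - [-0.04, -0.56, -0.07]
    - [0.05, -0.55, 0.09]
    - [0.13, -0.5, 0.23]
    - [0.2, -0.39, 0.35]
    - [0.25, -0.25, 0.44]
    - [0.28, -0.08, 0.48]
    - [0.28, 0.1, 0.48]
    - [0, 0, 0]
    - [0, 0, 0]
  hand: [1, 1, 1, 1, 1, 1, 1, 1, 1, 1, 1]

```text
clock: 8.27
position: [648.4, -97.8, 49.6]
ee_rot: [0.743, -0.618, -0.197, -0.165]
contact_force: [7.6, -1.4, -5.8]
gripper_width: 16.0
grasp_force: 59.6
```

```bash
python3 circ.py 8.2 8.5 0.15
```

```text
grasp vise [  41.9 -162.4   66.1] angle 1.933 r 44.9 clock 8.2667 F [ 7.6 -1.4 -5.8] w 15.9947545462467
[[0.12, 0.11, 0.21], [0.11, 0.15, 0.2]]
```

Call:
apply_moves:
  delta_rot:
    - [0, 0, 0]
    - [0, 0, 0]
    - [0, 0, 0]
    - [0, 0, 0]
    - [0, 0, 0]
    - [0, 0, 0]
    - [0, 0, 0]
    - [0, 0, 0]
    - [0, 0, 0]
    - [0, 0, 0]
    - [0, 0, 0]
    - [0, 0, 0]
    - [0, 0, 0]
    - [0, 1, 0]
    - [0, 1, 0]
    - [0, 1, 0]
    - [0, 1, 0]
    - [0, 1, 0]
    - [0, 0, 0]
  xyz:
    - [0.12, 0.11, 0.21]
    - [0, 0, 0]
    - [0, 0, 0]
    - [0, 0, 0]
    - [0, 0, 0]
    - [0, 0, 0]
    - [0, 0, 0]
    - [0, 0, -1]
    - [0, 0, -1]
    - [0, 0, -1]
    - [0, 0, -1]
    - [0, 0, -1]
    - [0, 0, -1]
    - [0, 0, 0]
    - [0, 0, 0]
    - [0, 0, 0]
    - [0, 0, 0]
    - [0, 0, 0]
    - [0, 0, 0]
  hand: [1, 1, -1, -1, -1, -1, -1, -1, -1, -1, -1, -1, -1, -1, -1, -1, -1, -1, -1]

```text
clock: 9.85
position: [654.4, -167.6, 173.8]
ee_rot: [0.771, -0.637, -0.001, 0.004]
contact_force: [-0.5, -0.8, -1.1]
gripper_width: 85.5
grasp_force: 0.0
```

```bash
cat > pl.py <<'E'
from h import *
import sys
for n in ["top","wrist"]:
    s=arm.read_state(); p=eyes.get_image(n); save(p,sys.argv[1]+n)
    for o in ["plunger","contactor","crank"]:
        for m in nets.masks_of(o,p)[:2]:
            P=pts(p,m["region"]); 
            if not len(P): continue
            Q=np.array([tov(q) for q in P])
            if o=="plunger": k=Q[:,2]>148; Q=Q[k] if k.any() else Q
            print(n,o,round(m["score"],2),m["bbox"],len(Q),Q.mean(0).round(1),np.percentile(Q,3,0).round(1),np.percentile(Q,97,0).round(1))
need(w(0,23.5,200),0,0)
E
python3 pl.py a
```

```text
top contactor 0.61 [272.2, 231.2, 286.7, 273.9] 474 [ -4.2  31.5 135.8] [-41.4  14.4 108.6] [ 31.2  44.4 156. ]
top crank 0.69 [343.9, 215.5, 370.7, 227.3] 202 [  39.4 -150.4   65.2] [  31.8 -174.9    2.3] [  48.1 -125.8   73.5]
wrist crank 0.72 [309.6, 293.2, 381.5, 386.8] 2727 [  27.5 -130.7   71.9] [  -6.5 -174.6   58.9] [  48.5 -106.8   93.1]
clock 10.25 pos [ 656.9 -172.   174.1] vise [  36.5 -227.5  174.1] rot units [ 0.03  0.   -0.05] shift units [-10.03   1.52  -1.02] j [-0.02  0.52  0.08  0.   -1.13  0.2 ] F [ 0.1 -0.5 -0.3]
```

Call:
apply_moves:
  delta_rot:
    - [0, 0, 0]
    - [0, 0, 0]
    - [0, 0, 0]
    - [0, 0, 0]
    - [0, 0, 0]
    - [0, 0, 0]
    - [0, 0, 0]
    - [0, 0, 0]
    - [0, 0, 0]
    - [0, 0, 0]
    - [0, 0, 0]
  xyz:
    - [0, 0.5, -1]
    - [0, 0.5, -1]
    - [0, 0.5, -1]
    - [-1, 0, 0]
    - [-1, 0, 0]
    - [-1, 0, 0]
    - [-1, 0, 0]
    - [-1, 0, 0]
    - [-1, 0, 0]
    - [-1, 0, 0]
    - [0, 0, 0]
  hand: [1, 1, 1, 1, 1, 1, 1, 1, 1, 1, 1]

```text
clock: 11.17
position: [587.6, -3.0, 249.7]
ee_rot: [0.77, -0.638, -0.001, 0.001]
contact_force: [-0.6, 0.2, -0.7]
gripper_width: 0.1
grasp_force: 0.0
```

```bash
python3 pl.py b
```

```text
top contactor 0.63 [269.0, 233.7, 298.3, 275.0] 912 [ -9.8  23.2 129.3] [-42.    1.7  69.6] [ 32.1  44.8 155.2]
top crank 0.9 [338.5, 214.8, 373.2, 244.9] 360 [  32.1 -133.4   69.2] [  -5.1 -172.7    0.3] [  48.3 -106.7   95.1]
wrist plunger 0.75 [259.2, 78.2, 388.1, 346.8] 10 [ -2.4 -63.9 290.1] [-13.7 -65.3 278.7] [ 14.1 -60.  294.7]
wrist contactor 0.76 [283.7, 276.1, 371.4, 328.5] 2106 [ -6.3  10.4 114.5] [-41.2   1.2  68.5] [ 40.1  45.2 142.6]
wrist crank 0.87 [267.4, 78.7, 337.5, 164.2] 2163 [  31.9 -133.2   70.3] [  -5.5 -172.     1.1] [  49.4 -106.    93.6]
clock 11.5667 pos [587.9  -6.7 249.2] vise [-2.000e-01 -5.220e+01  2.492e+02] rot units [ 0.04 -0.   -0.05] shift units [-3.03 -0.    1.97] j [ 0.26  0.31 -0.06 -0.   -1.21 -0.08] F [0.7 0.4 0.3]
```

View pics/bwrist.png

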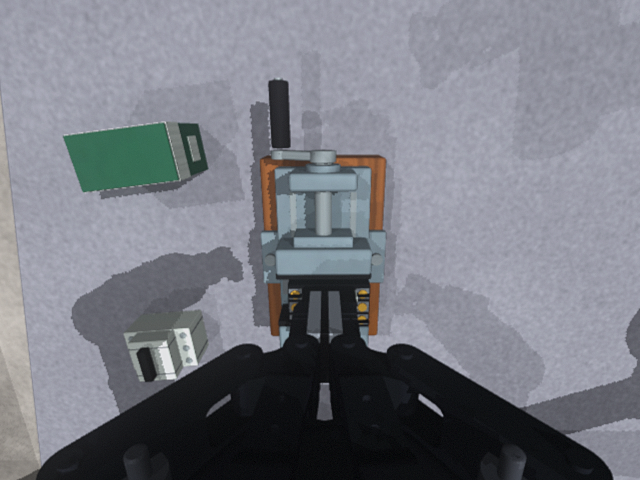

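The wrist view shows the contactor clamped at (284–371, 276–330) in the jaws, with the crank left at its new angle at (280, 115). The fingers hide the plunger, so I'll check it in the scene camera.

```bash
python3 -c "
from h import *
p=eyes.get_image('scene')
for m in nets.masks_of('plunger',p)[:2]:
    Q=np.array([tov(q) for q in pts(p,m['region'])]); Q=Q[Q[:,2]>148]; print(m['score'],m['bbox'],len(Q),Q.mean(0),Q.min(0),Q.max(0))
need(w(-2.5,23,170),0,0)
"
```

```text
0.59 [318.3, 192.1, 323.7, 203.0] 53 [ -2.96840175  21.61777492 152.12066773] [-10.65070967  10.56087381 148.63664285] [  3.8535406   35.08942093 155.6421713 ]<string>:5: RuntimeWarning: Mean of empty slice.
  ret = um.true_divide(
Traceback (most recent call last):
ValueError: zero-size array to reduction operation minimum which has no identity
```

Call:
apply_moves:
  delta_rot:
    - [0.04, 0, -0.05]
    - [0, 0, 0]
    - [0, 0, 0]
    - [0, 0, 0]
    - [0, 0, 0]
    - [0, 0, 0]
    - [0, 0, 0]
    - [0, 0, 0]
    - [0, 0, 0]
  xyz:
    - [-0.75, 0.11, 0]
    - [-0.75, 0, 0]
    - [-0.75, 0, 0]
    - [-0.75, 0, 0]
    - [0, 0, 0.8]
    - [0, 0, 0.8]
    - [0, 0, 0.8]
    - [0, 0, 0.75]
    - [0, 0, 0]
  hand: [1, 1, 1, 1, 1, 1, 1, 1, 1]

```text
clock: 12.42
position: [568.5, 66.6, 166.5]
ee_rot: [0.771, -0.637, -0.002, 0.003]
contact_force: [-1.7, -0.1, 0.3]
gripper_width: 0.1
grasp_force: 0.0
```

```bash
python3 -c "
from h import *
need(w(-3,23,154),0,0)
p=eyes.get_image('scene'); c=p['frame'][150:270,250:410,::-1]; cv2.imwrite('pics/c1.png',cv2.resize(c,None,fx=5,fy=5,interpolation=cv2.INTER_CUBIC))
"
```

```text
clock 12.4167 pos [568.5  66.6 166.5] vise [ -5.6  23.5 166.5] rot units [ 0.07 -0.    0.01] shift units [ 0.02 -0.11  0.5 ] j [ 0.4   0.35 -0.21 -0.   -1.01 -0.21] F [-1.7 -0.1  0.3]
```

View pics/c1.png

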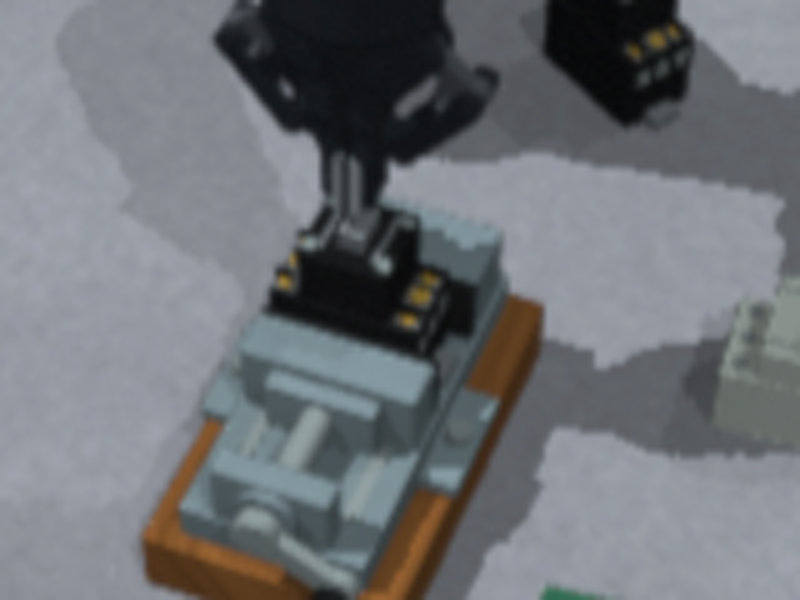

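The crop shows the shut fingertips directly above the grey plunger at (352, 228), with the contactor standing square in the jaws. I'll press down gradually.

Call:
apply_moves:
  delta_rot:
    - [0.07, 0, 0]
    - [0, 0, 0]
    - [0, 0, 0]
    - [0, 0, 0]
    - [0, 0, 0]
    - [0, 0, 0]
    - [0, 0, 0]
    - [0, 0, 0]
  xyz:
    - [0, -0.1, 0.2]
    - [0, 0, 0.2]
    - [0, 0, 0.1]
    - [0, 0, 0.06]
    - [0, 0, 0.06]
    - [0, 0, 0.06]
    - [0, 0, 0]
    - [0, 0, 0]
  hand: [1, 1, 1, 1, 1, 1, 1, 1]

```text
clock: 13.13
position: [573.9, 68.0, 154.2]
ee_rot: [0.771, -0.637, 0.003, -0.003]
contact_force: [0.0, -0.2, 2.0]
gripper_width: -0.3
grasp_force: 1.0
```

Call:
apply_moves:
  delta_rot:
    - [0, 0, 0]
    - [0, 0, 0]
    - [0, 0, 0]
    - [0, 0, 0]
  xyz:
    - [0, 0.06, 0]
    - [0, 0, 0.06]
    - [0, 0, 0.06]
    - [0, 0, 0]
  hand: [1, 1, 1, 1]

```text
clock: 13.47
position: [572.9, 67.8, 151.8]
ee_rot: [0.771, -0.637, 0.003, -0.004]
contact_force: [-1.5, 0.2, 7.0]
gripper_width: -0.3
grasp_force: 3.5
```

Call:
apply_moves:
  delta_rot:
    - [0, 0, 0]
    - [0, 0, 0]
    - [0, 0, 0]
    - [0, 0, 0]
    - [0, 0, 0]
  xyz:
    - [0, 0, 0.06]
    - [0, 0, 0.06]
    - [0, 0, 0.06]
    - [0, 0, 0]
    - [0, 0, 0]
  hand: [1, 1, 1, 1, 1]

```text
clock: 13.88
position: [572.9, 67.8, 148.3]
ee_rot: [0.771, -0.636, 0.003, -0.004]
contact_force: [-2.9, 1.4, 10.4]
gripper_width: 0.0
grasp_force: 5.2
```

Call:
apply_moves:
  delta_rot:
    - [0, 0, 0]
    - [0, 0, 0]
    - [0, 0, 0]
    - [0, 0, 0]
  xyz:
    - [0, 0, 0.06]
    - [0, 0, 0.06]
    - [0, 0, 0]
    - [0, 0, 0]
  hand: [1, 1, 1, 1]

```text
clock: 14.22
position: [573.0, 67.8, 147.0]
ee_rot: [0.772, -0.636, 0.004, -0.004]
contact_force: [-5.9, 0.9, 17.4]
gripper_width: 0.1
grasp_force: 8.6
```

Call:
apply_moves:
  delta_rot:
    - [0, 0, 0]
    - [0, 0, 0]
    - [0, 0, 0]
    - [0, 0, 0]
  xyz:
    - [0, 0, 0.05]
    - [0, 0, 0]
    - [0, 0, 0]
    - [0, 0, 0]
  hand: [1, 1, 1, 1]

```text
clock: 14.55
position: [573.1, 67.9, 147.0]
ee_rot: [0.772, -0.636, 0.004, -0.004]
contact_force: [-7.2, 0.7, 22.6]
gripper_width: 0.2
grasp_force: 11.2
```

```bash
python3 -c "
from h import *
need(w(-3,23,147),0,0)
p=eyes.get_image('scene'); c=p['frame'][150:270,250:410,::-1]; cv2.imwrite('pics/c2.png',cv2.resize(c,None,fx=5,fy=5,interpolation=cv2.INTER_CUBIC))
"
```

```text
clock 14.55 pos [573.1  67.9 147. ] vise [ -0.9  23.8 147. ] rot units [-0.11 -0.01  0.04] shift units [ 0.03  0.08 -0.  ] j [ 0.4   0.37 -0.24  0.   -0.95 -0.21] F [-7.2  0.7 22.6]
```

View pics/c2.png

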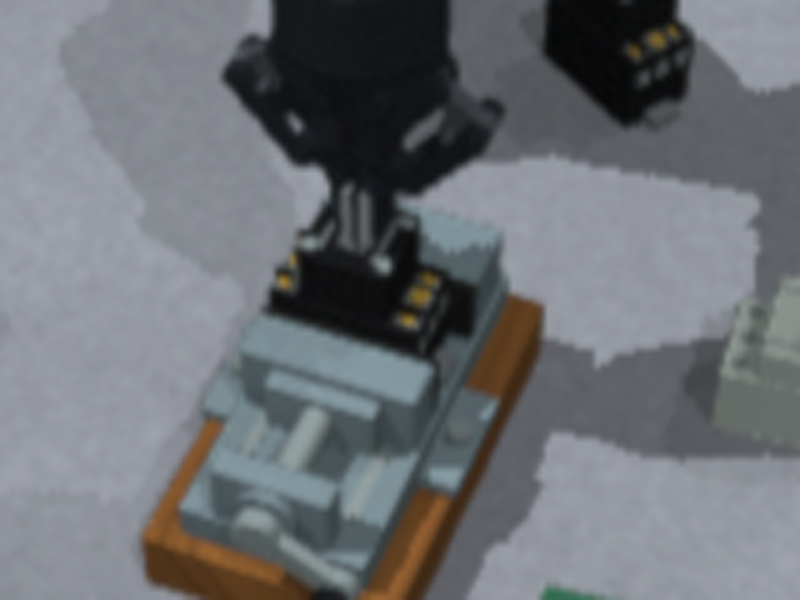

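The crop shows the fingertips at (355, 240) holding the plunger down. The tip stands at z = 147 mm, which is the stop, with 22.6 N, and the contactor is upright. I'll hand the job in now.

```bash
python3 -c "
from bench import arm
print(arm.job_done())"
```

```text
the job is handed in; nothing more can be done
None
```

The job is handed in: I wound the crank to about 8.4 rad, roughly a third of a turn past jaw contact (grip expected near 100 N, not measured), and left the plunger held at its stop with about 22 N after 14.6 s; no verdict was returned.

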